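Spark the burner under the tava

TASK

The tava stands ready on one of the stove's three burners with its gas already on. With the fingertips, gently press down the steel spark key that belongs to that burner, keep it pressed for a good second, then let it spring up and draw the hand well clear. Do not turn any gas knob, press the other keys, or shift or lift anything.

Things in the scene. Friction and masses are not known exactly. Their poses are not given: they have to be found in the camera images.
- stove: table-top gas stove, a low metal case 360 (its x) by 700 (its y) mm standing on the counter, fixed; its flat deck is 80 mm above the counter. Origin on the counter under its centre; z up, its front faces its own -x (the robot). Three identical burner units sit side by side on the deck at y = -220, 0 and +220 mm, in an order that varies.
- burner_a: burner unit A on the deck, fixed; the three units look alike. Origin on the deck at the middle of the unit, axes parallel to the stove's. The burner with its four-armed trivet (top 30 mm above the deck, reaching 95 mm from the burner's centre) is centred at x = +50 mm; at the front, x = -135 mm, stand its spark key (y = -28 mm) and its gas knob (y = +34 mm).
- key_a_top (a point): centre of the flat top of unit A's spark key: a round upright steel push key 32 mm across, in a grey plastic collar 48 mm across and 12 mm high. At rest its top is 24 mm above the deck and 12 mm above the collar; the point moves down with the key.
- key_a (a joint): how far unit A's spark key is pressed straight down, m: 0 at rest, 0.008 at its stop. A spring pushes it back: it starts to move at 1.5 N and is fully down at 5 N; it sparks beyond 0.004.
- knob_a_pointer (a point): point near one end of unit A's gas knob, 18 mm off its upright axis, 26 mm above the deck. The knob is black, a bar grip 38 by 14 mm rising to 44 mm above the deck on a steel rose 64 mm across; it turns easily.
- burner_b: burner unit B on the deck, fixed; the three units look alike. Origin on the deck at the middle of the unit, axes parallel to the stove's. The burner with its four-armed trivet (top 30 mm above the deck, reaching 95 mm from the burner's centre) is centred at x = +50 mm; at the front, x = -135 mm, stand its spark key (y = -28 mm) and its gas knob (y = +34 mm).
- key_b_top (a point): centre of the flat top of unit B's spark key: a round upright steel push key 32 mm across, in a grey plastic collar 48 mm across and 12 mm high. At rest its top is 24 mm above the deck and 12 mm above the collar; the point moves down with the key.
- key_b (a joint): how far unit B's spark key is pressed straight down, m: 0 at rest, 0.008 at its stop. A spring pushes it back: it starts to move at 1.5 N and is fully down at 5 N; it sparks beyond 0.004.
- knob_b_pointer (a point): point near one end of unit B's gas knob, 18 mm off its upright axis, 26 mm above the deck. The knob is black, a bar grip 38 by 14 mm rising to 44 mm above the deck on a steel rose 64 mm across; it turns easily.
- burner_c: burner unit C on the deck, fixed; the three units look alike. Origin on the deck at the middle of the unit, axes parallel to the stove's. The burner with its four-armed trivet (top 30 mm above the deck, reaching 95 mm from the burner's centre) is centred at x = +50 mm; at the front, x = -135 mm, stand its spark key (y = -28 mm) and its gas knob (y = +34 mm).
- key_c_top (a point): centre of the flat top of unit C's spark key: a round upright steel push key 32 mm across, in a grey plastic collar 48 mm across and 12 mm high. At rest its top is 24 mm above the deck and 12 mm above the collar; the point moves down with the key.
- key_c (a joint): how far unit C's spark key is pressed straight down, m: 0 at rest, 0.008 at its stop. A spring pushes it back: it starts to move at 1.5 N and is fully down at 5 N; it sparks beyond 0.004.
- knob_c_pointer (a point): point near one end of unit C's gas knob, 18 mm off its upright axis, 26 mm above the deck. The knob is black, a bar grip 38 by 14 mm rising to 44 mm above the deck on a steel rose 64 mm across; it turns easily.
- tava: dark flat round griddle pan 210 mm across and 12 mm thick with a 115 mm handle along its +x (rising to 31 mm above its underside), loose, lying on the trivet of one burner with its handle away from the robot. Origin at the centre of its underside, 30 mm above the deck.
- ramekin: small white ceramic ramekin, 64 mm across, 42 mm high, loose, on the deck between two units' keys and knobs. Origin at the centre of its underside.
- jar: closed glass spice jar, 48 mm across, 60 mm high, loose, on the deck between two units' keys and knobs. Origin at the centre of its underside.
- board: round pine board, 260 mm across, 18 mm thick, loose, on the counter to the left of the stove. Origin at the centre of its underside.
- bowl: blue plastic bowl, 120 mm across, 50 mm high, loose, on the board beside the spatula. Origin at the centre of its underside.
- lid: grey aluminium pot lid, 170 mm across, 48 mm high with its black knob, loose, on the counter to the right of the stove. Origin at the centre of its underside.
- spatula: flat steel tava spatula 250 mm long with a dark handle, blade 90 by 75 mm, at most 8 mm thick, loose, lying flat on the board along its own x, blade to +x. Origin at the middle of its length, on its underside.

How it is judged:
On the way, in this order (a step that is already met when the one before it is completed fails the run):
1. the spark key of the burner under the tava is held down more than 4 mm by the fingers for 0.8 s (value of joint key_a above 0.004 m and contact force between the fingers and burner_a above 0.5 N), for 0.8 s.
2. the key has sprung up and the hand is clear of it (value of joint key_a below 0.0015 m and distance between the grasp point and key_a_top above 0.06 m), for 0.2 s.
At the end, for the whole second after the job is handed in: All three keys are up (within 1.5 mm), the fingers' grasp point is more than 60 mm from the pressed key, no knob pointer has moved by 4 mm and no loose thing by 10 mm (all of step 2 and value of joint each of key_b, key_c below 0.0015 m and distance of each of tava, ramekin, jar, bowl, board, lid, spatula from where it was at the start of the episode below 0.01 m and distance of each of knob_a_pointer, knob_b_pointer, knob_c_pointer from where it was at the start of the episode below 0.004 m); the robot touches nothing.
It fails at once if a spark key of another burner is pressed by more than 2 mm (value of joint any of key_b, key_c above 0.002 m).
It fails at once if a gas knob is turned (its pointer end moves by more than 4 mm) (distance of any of knob_a_pointer, knob_b_pointer, knob_c_pointer from where it was at the start of the episode above 0.004 m).
It fails at once if the burner unit is pressed with more than 25 N (contact force between the fingers and burner_a above 25 N).
It fails at once if a loose thing (tava, ramekin, jar, board, bowl, lid, spatula) is moved or lifted by more than 10 mm (distance of any of tava, ramekin, jar, bowl, board, lid, spatula from where it was at the start of the episode above 0.01 m).
It also fails if it takes over 32 s, if anything falls off the work surface, if the arm or the gripper's body presses on something with over 40 N, if the wrist force passes 120 N, or if a joint passes its speed limit or range.

ROBOT

A 6-joint arm with a two-finger parallel gripper is mounted at the origin on the work surface. World frame = base frame: x ahead of the robot, y to its left, z up, the work surface at z = 0. Lengths are in m, angles in rad, forces in N, time in s.
With the tool pointing down it reaches from about 0.35 to 0.85 m from the base axis. Payload 8.1 kg.
Tool frame: the origin (TCP) lies midway between the tips of the shut fingers; the grasp point (between the pads) lies manip.hold_point_z behind it (manip.hold_point_z is the distance from the TCP to the grasp point, in m); z points along the fingers, x is the direction in which the jaws open and shut, and the axes are right-handed (so a half turn about z gives the same grasp; the last joint's range is limited). The gripper opens to 85 mm and grips with 20 to 120 N. Pads are 22 mm wide; open, the fingers measure 114 mm over their backs; the gripper's body (76 mm by 85 mm) begins 54 mm behind the grasp point. The pads swing forward as they close: fully open they stand 13 mm farther back than shut.
Start: joints at [-1.224, 0.13, 1.488, -0, 1.523, -0.085], TCP at [0.251, -0.545, 0.231] pointing down, gripper open.
Joint ranges: [-2.96, 2.96], [-0.89, 2.26], [0.02, 2.5], [-1.34, 4.48], [0, 2.73], [-2.66, 2.66]. Speed limits (rad/s): [2.39, 2.39, 2.79, 3.14, 3.14, 3.14].

INTERFACE

Orientations are given as a unit quaternion [x, y, z, w].
In Python, from bench import sensors, eyes, manip gives the robot as it stands. The module is installed in compiled form; this text tells all that it offers.
- The arm moves only by the shell command python3 -m pendant 'ROWS' [FORCE]. ROWS is JSON, a list of rows, each a list of 3 entries, a list of its own where there are three numbers: the shift along the tool's x, y, z normalised to -1 to 1, where 1 is 12 cm, then the turn, a rotation vector about the tool's x, y, z normalised to -1 to 1, where 1 is 120 degrees, then the closure, from -1 (fully open) to 1 (shut). In form: [[[x, y, z], [wx, wy, wz], claw], ...]. A call has 1 to 10 rows; each row is the pose to reach, as a shift and turn from the pose measured when the call began, along the tool's axes at that moment; what a row does not reach only later rows make up. A row lasts 1/12 s, in which the tool goes at most 41.7 mm and 7.16 degrees, less where a joint would pass 70% of its speed; a pose out of reach is approached as far as the arm can. A call with a number of a shift or a turn outside -1 to 1 is refused whole. A call with a gripper value outside its range is refused whole. The fingers move at their own pace and stop on an object; FORCE is the grip in N (left out, the last holds). Time passes only in rows, so rows that repeat a pose let the fingers close. It gives the time, the measured TCP pose, the force and the opening at its end, in the units of the state.
- sensors.get_state(): the state, without advancing time (a new reading comes with each control period).
- eyes.get_image(name): name is "side" or "top"; returns (picture, depth): 384x512x3 uint8, blue, green, red; 384x512 float32, m along the optical axis (not along the pixel's ray), 0 where there is no reading.
- eyes.camera_info(name): a dict with "fx", "fy", "cx", "cy" (pixels), "position" and "rotation" of the camera in the world. Camera axes: x right, y up, looking along -z (the intrinsics and any distortion apply to the point x, -y, -z); pixel columns grow to the right and rows downward; lengths in m; the calibration is good to about 2 mm. A picture is of the moment at which its call begins. camera_info takes no time and is no camera call.
- manip.sign_off(): hands the job in, once; it reports no verdict.
The state is a dict: "clock": time; "joints": joint angles; "dq": joint speeds; "effort": joint torques, N m; "eef_pos": TCP position; "tcp_rot": TCP orientation; "force": force on the tool from outside, world axes, zero at the start; "wrist_torque": the same for the moment, N m; "width": opening from 0.0 (shut) to 1.0 (fully open).
Only numpy, scipy, OpenCV 4.12 (cv2) and the standard library are available. Lean on these libraries where they do the work, as an engineer would, in place of code of your own. Each camera call takes 0.05 s, during which the arm holds its last target.

## Working session

There is one attempt and no reset: what is moved stays moved. The work goes in short steps, Python scripts to look and compute and a shell command to move; the robot and the scene stay as the last step left them, time stands still between calls to the robot, and variables do not carry over. Pictures are saved under pics/ and viewed, and the job is handed in when it is done.

```bash
mkdir -p pics; python3 - <<'E'
from bench import sensors, eyes, manip
import cv2, numpy as np
print(sensors.get_state()); print(manip.hold_point_z)
for n in("side","top"):
    im,d=eyes.get_image(n); cv2.imwrite(f"pics/{n}0.png",im); np.savez(f"{n}0.npz",im=im,d=d)
    print(n,eyes.camera_info(n))
E
```

```text
{'clock': 0.0, 'joints': array([-1.22439739e+00,  1.31166455e-01,  1.48928958e+00,  3.67986705e-06,
        1.52304131e+00, -8.53876274e-02]), 'dq': array([ 0.00201837, -0.00041321,  0.00090088, -0.00162855,  0.00126378,
        0.0002654 ]), 'effort': array([-2.04649863e-03, -5.69404936e+01, -5.00551021e+01, -4.16535431e-04,
        1.44897838e-02,  1.96213712e-07]), 'eef_pos': array([ 0.25093071, -0.54438127,  0.23023565]), 'tcp_rot': array([ 8.42167624e-01, -5.39214971e-01, -7.54199829e-04, -5.81507324e-04]), 'force': array([-0.04920878, -0.5556275 , -0.85487729]), 'wrist_torque': array([ 0.00409989,  0.03986786, -0.01403961]), 'width': 0.9969090667693618}
0.0187
side {'fx': 445.22935989542646, 'fy': 445.22935989542646, 'cx': 245.83593325063612, 'cy': 194.1875959626644, 'position': array([0.50542531, 1.56405673, 1.33466172]), 'rotation': array([-0.01112926,  0.42689904,  0.90367631, -0.03166184])}
top {'fx': 397.4155054916237, 'fy': 397.4155054916237, 'cx': 257.2166916142618, 'cy': 190.41423883008974, 'position': array([0.45813343, 0.01147242, 1.48969996]), 'rotation': array([-0.04699778,  0.03172478,  0.71024921, -0.70166288])}
```

View pics/top0.png

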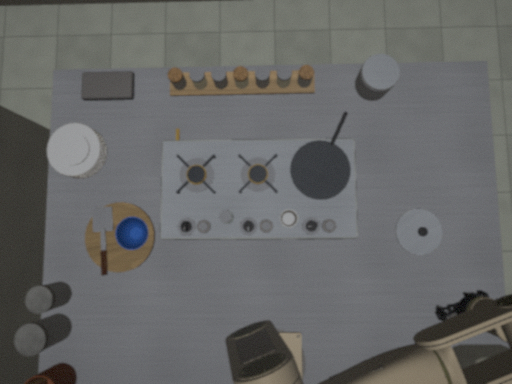

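View pics/side0.png

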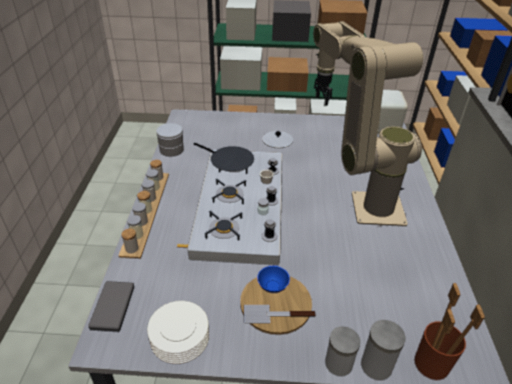

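The tava is on the right-hand unit, centred near (320,170) in the top view. That unit's knob is at about (311,226) and its key at about (329,226). The ramekin is at (289,218) and the jar at (227,216). Next I'll zoom in and measure.

```bash
cat >h.py <<'E'
import numpy as np
from scipy.spatial.transform import Rotation as R
from bench import eyes
def ray(n,u,v):
    c=eyes.camera_info(n); q=c["rotation"]
    d=R.from_quat(q).apply([(u-c["cx"])/c["fx"],-(v-c["cy"])/c["fy"],-1.])
    return np.array(c["position"]),d
def onz(n,u,v,z):
    p,d=ray(n,u,v); return p+d*(z-p[2])/d[2]
def proj(n,P):
    c=eyes.camera_info(n); x=R.from_quat(c["rotation"]).inv().apply(np.array(P)-c["position"])
    return c["cx"]+c["fx"]*x[0]/-x[2], c["cy"]-c["fy"]*x[1]/-x[2]
E
python3 - <<'E'
from h import *
import cv2
t=np.load("top0.npz"); s=np.load("side0.npz")
a=cv2.resize(t["im"][195:245,270:360],None,fx=8,fy=8,interpolation=cv2.INTER_CUBIC)
b=cv2.resize(s["im"][145:215,240:300],None,fx=8,fy=8,interpolation=cv2.INTER_CUBIC)
cv2.imwrite("pics/t1.png",np.clip(a*1.6,0,255)); cv2.imwrite("pics/s1.png",np.clip(b*1.3,0,255))
for n,z,k in(("top",t,[(329,226),(266,226),(204,226),(329,200),(245,232)]),("side",s,[(273,158)])):
    for u,v in k:
        d=z["d"][v,u]; p,r=ray(n,u,v); print(n,u,v,p+r*d)
E
```

```text
top 329 226 [ 0.48621242 -0.20746369  0.09790075]
top 266 226 [0.48857664 0.01145463 0.10401299]
top 204 226 [0.49107507 0.22766986 0.10261199]
top 329 200 [ 0.57860951 -0.21350233  0.07758997]
top 245 232 [0.46877017 0.08535869 0.08969851]
side 273 158 [ 0.48428071 -0.21035459  0.10634459][ WARN:0@0.078] global loadsave.cpp:1063 imwrite_ Unsupported depth image for selected encoder is fallbacked to CV_8U.
```

```bash
python3 - <<'E'
from h import *
import cv2
t=np.load("top0.npz")
# tava blob
g=cv2.cvtColor(t["im"],cv2.COLOR_BGR2GRAY)
m=(g<75).astype(np.uint8); m[:, :280]=0; m[:130]=0; m[260:]=0;m[:,365:]=0
m=cv2.morphologyEx(m,cv2.MORPH_OPEN,np.ones((5,5)))
for c in cv2.findContours(m,0,2)[0]:
    if cv2.contourArea(c)>10:
        (u,v),r=cv2.minEnclosingCircle(c); print(u,v,r,onz("top",u,v,.12))
# knobs
m=(g<75).astype(np.uint8); m[:215]=0;m[238:]=0;m[:,:170]=0;m[:,345:]=0
for c in cv2.findContours(m,0,2)[0]:
    if cv2.contourArea(c)>10: M=cv2.moments(c);u,v=M["m10"]/M["m00"],M["m01"]/M["m00"];print("knob",u,v,onz("top",u,v,.124))
gg=cv2.convertScaleAbs(cv2.resize(g[200:245,155:365],None,fx=3.8,fy=3.8,interpolation=cv2.INTER_CUBIC),alpha=1.5)
cv2.imwrite("pics/t2.png",gg)
E
```

```text
312.0 224.5 4.609872341156006 [ 0.49154608 -0.1461349   0.12      ]
320.0570983886719 169.31893920898438 29.329357147216797 [ 0.68241367 -0.17907815  0.12      ]
knob 311.0252873563218 225.42298850574713 [ 0.48834613 -0.14227353  0.124     ]
knob 248.32087227414328 225.11526479750776 [0.49184913 0.07198182 0.124     ]
knob 185.6884531590414 226.0239651416122 [0.49120583 0.28749218 0.124     ]
```

View pics/t1.png

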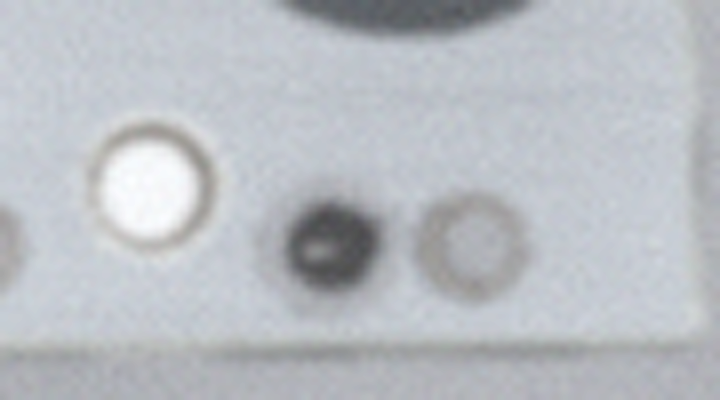

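View pics/s1.png

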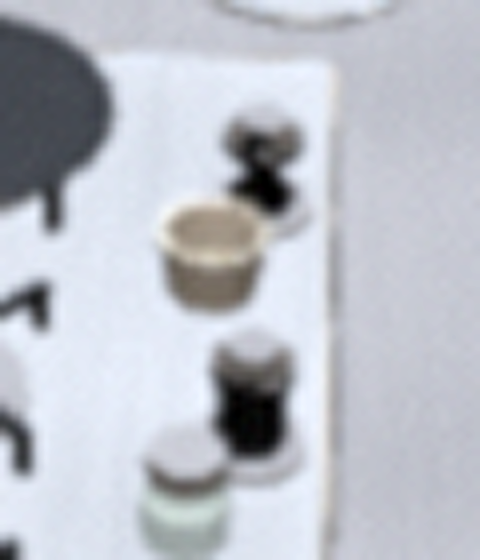

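```bash
python3 - <<'E'
from h import *
import cv2
t=np.load("top0.npz");im=t["im"].astype(int)
b=im[...,0]-im[...,2]
hsv=cv2.cvtColor(t["im"],cv2.COLOR_BGR2LAB).astype(int)
for cu in (329,266,204):
    w=hsv[214:240,cu-12:cu+12]
    warm=(w[...,2]-np.median(hsv[205:238,335:352,2])) 
    m=(warm>=3).astype(np.uint8)
    m=cv2.morphologyEx(m,cv2.MORPH_CLOSE,np.ones((5,5)))
    n,l,st,ce=cv2.connectedComponentsWithStats(m)
    i=1+np.argmax(st[1:,4]); u,v=ce[i]+[cu-12,214]
    print(cu,st[i],u,v,"z.092",onz("top",u,v,.092),"z.104",onz("top",u,v,.104))
for u,v in((329.2,225),(328.4,225.3)): print(onz("top",u,v,.104),onz("top",u,v,.092))
for u,v in((272.9,158.7),(272.9,159.7)): print("side",onz("side",u,v,.104))
a=cv2.resize(np.load("side0.npz")["im"][150:180,258:288],None,fx=20,fy=20,interpolation=cv2.INTER_NEAREST)
cv2.imwrite("pics/s2.png",a)
E
```

```text
329 [ 6  5 13 13 75] 327.81333333333333 224.90666666666667 z.092 [ 0.4901811 -0.2043814  0.092    ] z.104 [ 0.48990595 -0.20252818  0.104     ]
266 [  0   6  24  20 150] 265.56 231.24666666666667 z.092 [0.47057595 0.01323768 0.092     ] z.104 [0.47046912 0.01322252 0.104     ]
204 [ 5  6 13 13 79] 204.0759493670886 226.40506329113924 z.092 [0.48990553 0.22905044 0.092     ] z.104 [0.48963275 0.22718242 0.104     ]
[ 0.4895292  -0.20730052  0.104     ] [ 0.48980108 -0.20919507  0.092     ]
[ 0.48852628 -0.20450985  0.104     ] [ 0.48878948 -0.20638023  0.092     ]
side [ 0.48460527 -0.20780128  0.104     ]
side [ 0.48443867 -0.19941137  0.104     ]
```

View pics/s2.png

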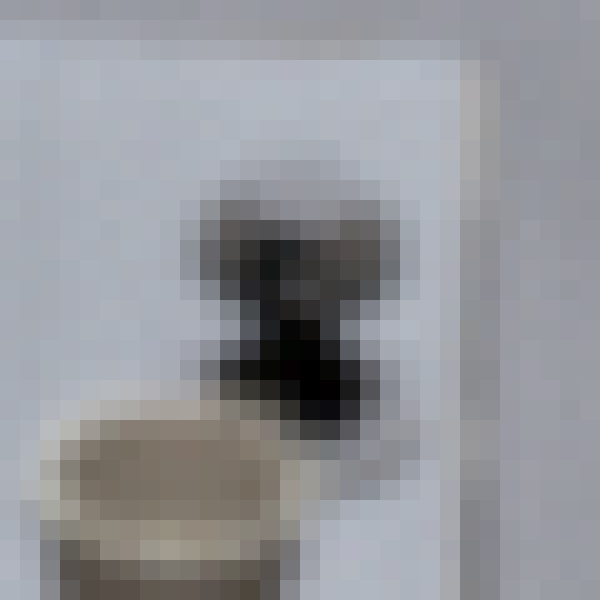

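Both views put the key top at about (0.487, -0.206, 0.104). That agrees with the stove deck height and the 62 mm spacing from the knob. I'll shut the fingers and approach at the current height without turning.

```bash
python3 -m pendant '[[[-0.1,-0.17,0],[0,0,0],1],[[-0.25,-0.42,0],[0,0,0],1],[[-0.4,-0.68,0],[0,0,0],1],[[-0.5,-0.85,0],[0,0,0],1],[[-0.57,-0.97,0],[0,0,0],1],[[-0.57,-0.97,0],[0,0,0],1],[[-0.57,-0.97,0],[0,0,0],1]]' 20
python3 -m pendant '[[[-0.1,-0.17,0],[0,0,0],1],[[-0.25,-0.42,0],[0,0,0],1],[[-0.4,-0.68,0],[0,0,0],1],[[-0.5,-0.85,0],[0,0,0],1],[[-0.57,-0.97,0],[0,0,0],1],[[-0.57,-0.97,0],[0,0,0],1],[[-0.57,-0.97,0],[0,0,0],1]]' 20
python3 - <<'E'
from h import *
from bench import sensors
s=sensors.get_state();r=R.from_quat(s["tcp_rot"])
print(s["eef_pos"],r.as_matrix().round(4),s["width"],s["force"],s["clock"])
print(r.inv().apply(np.array([.487,-.206,.15])-s["eef_pos"])/.12)
E
```

```text
clock: 0.68
eef_pos: [0.3284, -0.433, 0.2302]
tcp_rot: [0.843, -0.538, -0.001, -0.0]
force: [0.4, -0.5, 0.0]
width: 0.006
clock: 1.27
eef_pos: [0.4051, -0.3225, 0.2302]
tcp_rot: [0.843, -0.538, -0.001, -0.0]
force: [-0.2, -0.6, 0.3]
width: -0.0
[ 0.40509029 -0.32249938  0.23019148] [[ 4.209e-01 -9.071e-01 -1.500e-03]
 [-9.071e-01 -4.209e-01  1.400e-03]
 [-1.900e-03  7.000e-04 -1.000e+00]] -4.968128838923884e-05 [-0.24415692 -0.58603396  0.3135504 ] 1.2667
[-0.59204704 -1.02831689  0.66861292]
```

```bash
python3 -m pendant '[[[-0.15,-0.25,0],[0,0,0],1],[[-0.3,-0.5,0],[0,0,0],1],[[-0.45,-0.75,0],[0,0,0],1],[[-0.55,-0.92,0.1],[0,0,0],1],[[-0.59,-1,0.3],[0,0,0],1],[[-0.59,-1,0.5],[0,0,0],1],[[-0.59,-1,0.6],[0,0,0],1],[[-0.59,-1,0.67],[0,0,0],1],[[-0.59,-1,0.67],[0,0,0],1]]' 20
python3 - <<'E'
from h import *
from bench import sensors
import cv2
s=sensors.get_state();r=R.from_quat(s["tcp_rot"])
print(s["eef_pos"],s["force"],s["clock"],r.inv().apply(np.array([.487,-.206,.108])-s["eef_pos"])/.12)
im,_=eyes.get_image("top"); im2,_=eyes.get_image("side")
for n in("top","side"): print(n,proj(n,s["eef_pos"]),proj(n,[.487,-.206,.104]))
cv2.imwrite("pics/t3.png",cv2.resize(im[180:250,270:370],None,fx=6,fy=6,interpolation=cv2.INTER_CUBIC))
cv2.imwrite("pics/s3.png",cv2.resize(im2[120:190,230:310],None,fx=8,fy=8,interpolation=cv2.INTER_CUBIC))
E
```

```text
clock: 2.02
eef_pos: [0.4824, -0.2084, 0.1478]
tcp_rot: [0.842, -0.539, -0.003, 0.0]
force: [-0.5, 0.2, 0.7]
width: 0.002
[ 0.48242532 -0.20835956  0.14776147] [-0.49835568  0.17111609  0.66248784] 2.0167 [-0.0003416  -0.04389436  0.33121443]
top (np.float64(331.64334938500554), np.float64(226.80334059095156)) (np.float64(328.84563912961664), np.float64(225.7375873918852))
side (np.float64(273.7792500108972), np.float64(151.0872856647942)) (np.float64(272.39529119702524), np.float64(158.89200027260847))
```

View pics/s3.png

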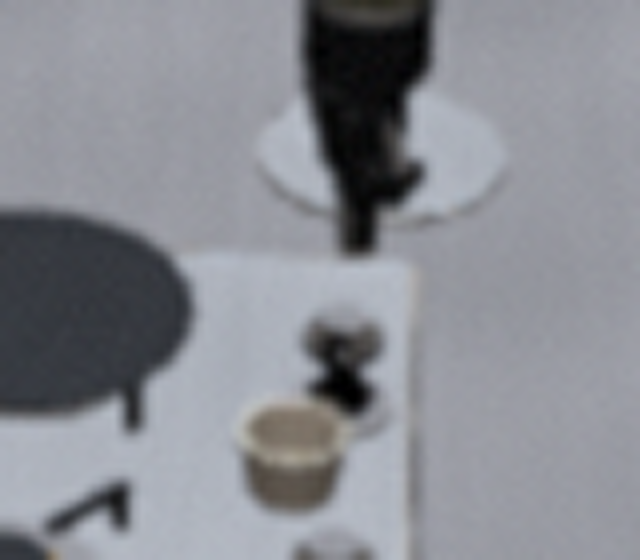

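View pics/t3.png

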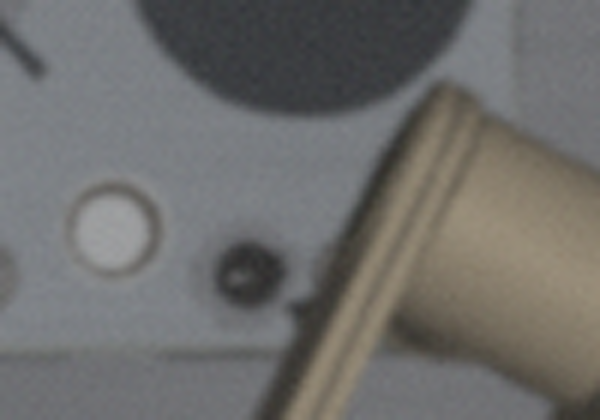

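In the side view the fingertip is at pixel (274.7,151) and the key at about (272.7,160). So the tip sits right over the key but needs about 5 mm more in +x, which agrees with the coordinates. The top view is blocked by the arm. I'll correct x and descend slowly to just above the key.

```bash
python3 -m pendant '[[[0,-0.03,0.05],[0,0,0],1],[[0,-0.045,0.13],[0,0,0],1],[[0,-0.045,0.2],[0,0,0],1],[[0,-0.045,0.26],[0,0,0],1],[[0,-0.045,0.3],[0,0,0],1],[[0,-0.045,0.31],[0,0,0],1],[[0,-0.045,0.31],[0,0,0],1],[[0,-0.045,0.31],[0,0,0],1]]' 20
python3 - <<'E'
from h import *
from bench import sensors
import cv2
s=sensors.get_state();r=R.from_quat(s["tcp_rot"])
print(s["eef_pos"],s["force"],s["clock"],r.inv().apply(np.array([.487,-.206,.104])-s["eef_pos"])/.12)
im2,_=eyes.get_image("side")
cv2.imwrite("pics/s4.png",cv2.resize(im2[140:175,255:295],None,fx=15,fy=15,interpolation=cv2.INTER_CUBIC))
E
```

```text
clock: 2.78
eef_pos: [0.4889, -0.2065, 0.1134]
tcp_rot: [0.843, -0.539, -0.001, -0.0]
force: [0.4, 1.4, 2.0]
width: -0.0
[ 0.48885581 -0.20654847  0.11343291] [0.39115649 1.35225788 2.01599564] 2.7833 [-0.01053543  0.01207508  0.07862833]
```

View pics/s4.png

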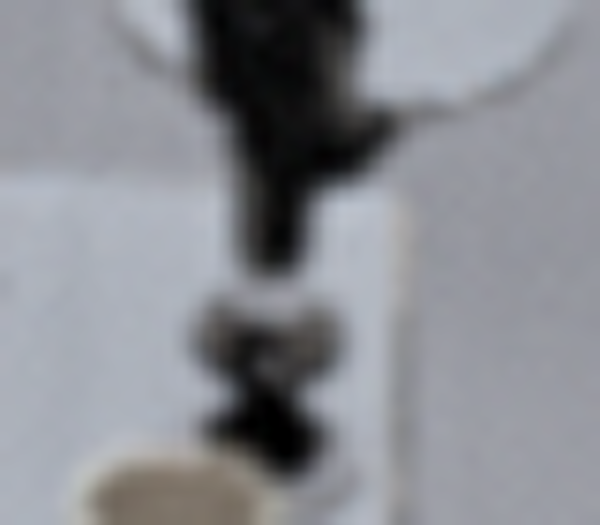

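The fingertip is centred over the key top: tip at crop x≈272, key spanning 200–340. I'll press slowly, reading the force as I go.

```bash
python3 -m pendant '[[[-0.005,0.005,0.02],[0,0,0],1],[[-0.005,0.005,0.04],[0,0,0],1],[[-0.005,0.005,0.06],[0,0,0],1],[[-0.005,0.005,0.08],[0,0,0],1],[[-0.005,0.005,0.095],[0,0,0],1],[[-0.005,0.005,0.105],[0,0,0],1],[[-0.005,0.005,0.105],[0,0,0],1],[[-0.005,0.005,0.105],[0,0,0],1]]' 20
python3 -c "
from bench import sensors;s=sensors.get_state();print(s['eef_pos'],s['force'])"
```

```text
clock: 3.5
eef_pos: [0.4882, -0.2064, 0.1012]
tcp_rot: [0.842, -0.539, -0.0, -0.0]
force: [-0.7, -0.3, 2.8]
width: 0.003
[ 0.4882351  -0.20637611  0.10122249] [-0.696047   -0.26679189  2.83422312]
```

At z 0.1012 the force is 2.8 N; the spring model predicts about 2.7 N. I'll go about 4 mm deeper.

```bash
python3 -m pendant '[[[0,0,0.01],[0,0,0],1],[[0,0,0.02],[0,0,0],1],[[0,0,0.03],[0,0,0],1],[[0,0,0.035],[0,0,0],1],[[0,0,0.035],[0,0,0],1],[[0,0,0.035],[0,0,0],1]]' 20
python3 -c "
from bench import sensors;s=sensors.get_state();print(s['eef_pos'],s['force'])"
```

```text
clock: 4.0
eef_pos: [0.4883, -0.2064, 0.0972]
tcp_rot: [0.842, -0.539, -0.0, -0.0]
force: [-1.6, 1.1, 4.5]
width: 0.001
[ 0.48832898 -0.20643114  0.09715579] [-1.5956174   1.14463289  4.52797838]
```

4.5 N at about 6.8 mm matches the spring model. Now I'll hold.

```bash
python3 -m pendant '[[[0,0,0.005],[0,0,0],1],[[0,0,0.005],[0,0,0],1],[[0,0,0.005],[0,0,0],1],[[0,0,0.005],[0,0,0],1],[[0,0,0.005],[0,0,0],1],[[0,0,0.005],[0,0,0],1],[[0,0,0.005],[0,0,0],1],[[0,0,0.005],[0,0,0],1],[[0,0,0.005],[0,0,0],1],[[0,0,0.005],[0,0,0],1]]' 20
python3 -m pendant '[[[0,0,0],[0,0,0],1],[[0,0,0],[0,0,0],1],[[0,0,0],[0,0,0],1],[[0,0,0],[0,0,0],1],[[0,0,0],[0,0,0],1],[[0,0,0],[0,0,0],1],[[0,0,0],[0,0,0],1],[[0,0,0],[0,0,0],1]]' 20
```

```text
clock: 4.83
eef_pos: [0.4883, -0.2064, 0.0966]
tcp_rot: [0.842, -0.539, -0.0, -0.0]
force: [-2.5, -0.0, 4.9]
width: -0.001
clock: 5.5
eef_pos: [0.4883, -0.2064, 0.0966]
tcp_rot: [0.842, -0.539, -0.0, -0.0]
force: [-1.7, 0.7, 4.6]
width: 0.001
```

Held for 1.5 s at about 4.6–4.9 N. Now I'll retract straight up.

```bash
python3 -m pendant '[[[0,0,-0.03],[0,0,0],1],[[0,0,-0.1],[0,0,0],1],[[0,0,-0.25],[0,0,0],1],[[0,0,-0.45],[0,0,0],1],[[0,0,-0.65],[0,0,0],1],[[0,0,-0.85],[0,0,0],1],[[0,0,-0.95],[0,0,0],1],[[0,0,-1],[0,0,0],1],[[0,0,-1],[0,0,0],1],[[0,0,-1],[0,0,0],1]]' 20
python3 -m pendant '[[[0.1,0.17,0],[0,0,0],1],[[0.25,0.42,0],[0,0,0],1],[[0.4,0.68,0],[0,0,0],1],[[0.5,0.85,0],[0,0,0],1],[[0.57,0.97,0],[0,0,0],1],[[0.57,0.97,0],[0,0,0],1],[[0.57,0.97,0],[0,0,0],1],[[0.57,0.97,0],[0,0,0],1]]' 20
python3 - <<'E'
from h import *
from bench import sensors
import cv2
s=sensors.get_state();print(s["eef_pos"],s["force"],s["clock"])
for n in("top","side"):
    im,d=eyes.get_image(n); cv2.imwrite(f"pics/{n}5.png",im)
    o=np.load(f"{n}0.npz"); df=cv2.GaussianBlur(cv2.absdiff(im,o["im"]).max(2),(3,3),0)
    cv2.imwrite(f"pics/{n}5d.png",np.clip(df.astype(int)*5,0,255).astype(np.uint8))
    if n=="top": print("key depth change mm",1e3*np.median((d-o["d"])[223:228,327:331]), "max diff deck/board",df[130:275,85:300].max())
E
```

```text
clock: 6.33
eef_pos: [0.488, -0.2063, 0.2155]
tcp_rot: [0.842, -0.539, -0.001, -0.0]
force: [0.3, -1.0, -0.0]
width: 0.002
clock: 7.0
eef_pos: [0.4109, -0.3163, 0.2141]
tcp_rot: [0.842, -0.539, -0.002, -0.001]
force: [-0.1, -0.2, 0.1]
width: 0.001
[ 0.41086952 -0.316294    0.21407963] [-0.07049407 -0.15641987  0.10813473] 7.0
key depth change mm 1.2570024 max diff deck/board 10
```

View pics/top5.png

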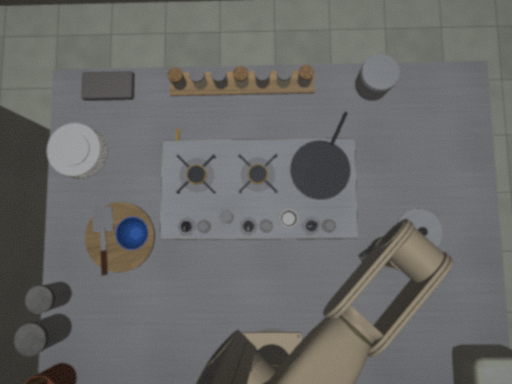

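View pics/side5d.png

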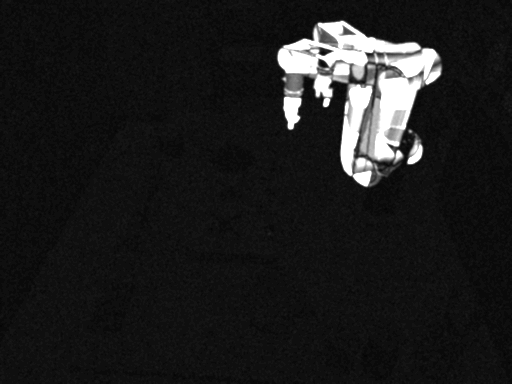

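The side difference image shows changes only where the arm itself has moved. In the top view the key (329,226), knob (311,226), tava and ramekin are where they were at the start. The hand is clear, so I'm handing in.

```bash
python3 -c "
from bench import manip;print(manip.sign_off())"
```

```text
the job is handed in; nothing more can be done
None
```

I pressed the spark key of the right-hand burner, the one under the tava, with the shut fingertips. I held it about 7 mm down at 4.5–4.9 N for about 1.5 s. Then I lifted straight up and drew the hand about 18 cm away, and handed the job in at about 7 s of the 32 s allowed.

**Last checks:**
- **Hand and force:** the force reading was back to about 0 N, so the robot was touching nothing.
- **Scene:** comparing side pictures from before and after showed changes only where the arm itself had moved. In the top view the knobs, other keys, tava, ramekin and board stood where they started. The arm covers part of the lid there, but the side comparison shows no change at it.
- **Key sprung up:** this is less certain. The depth reading at the key differed by 1.3 mm before and after. I put that down to depth noise, since earlier readings at the three keys already spread over about 6 mm, and the side picture shows no change there.

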